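Load and lock the paint-pot carrier

TASK

Stand a spare paint pot in every empty cup of the carrier, leaving the pots that are already in it where they are and any spares you do not need standing upright on the table. Then lower the round plate squarely over the rod, sleeve upwards, until it lies flat on all six lids, and last slip the brass collar over the rod so that it sits flat on the plate's sleeve. Do not disturb the two paper cups of paint.

Things in the scene. Friction and masses are not known exactly. Their poses are not given: they have to be found in the camera images.
- rod_tip (a point): tip of the carrier's rod. The carrier is fixed: blue round base 230 mm across, 8 mm thick; in its middle a vertical steel rod 14 mm in diameter, its pointed tip (this point) on the axis 156 mm above the table; round it six shallow white cups, centres 82 mm from the rod, 60 degrees apart
- cell1 (a point): cup 1 of the carrier, 50 mm wide inside, 57 mm outside, rim 20 mm and floor 8 mm above the table: the point on the cup's axis where the centre of a seated pot is, 30 mm above the cup's floor (38 mm above the table)
- cell2 (a point): cup 2 of the carrier, 50 mm wide inside, 57 mm outside, rim 20 mm and floor 8 mm above the table: the point on the cup's axis where the centre of a seated pot is, 30 mm above the cup's floor (38 mm above the table)
- cell3 (a point): cup 3 of the carrier, 50 mm wide inside, 57 mm outside, rim 20 mm and floor 8 mm above the table: the point on the cup's axis where the centre of a seated pot is, 30 mm above the cup's floor (38 mm above the table)
- cell4 (a point): cup 4 of the carrier, 50 mm wide inside, 57 mm outside, rim 20 mm and floor 8 mm above the table: the point on the cup's axis where the centre of a seated pot is, 30 mm above the cup's floor (38 mm above the table)
- cell5 (a point): cup 5 of the carrier, 50 mm wide inside, 57 mm outside, rim 20 mm and floor 8 mm above the table: the point on the cup's axis where the centre of a seated pot is, 30 mm above the cup's floor (38 mm above the table)
- cell6 (a point): cup 6 of the carrier, 50 mm wide inside, 57 mm outside, rim 20 mm and floor 8 mm above the table: the point on the cup's axis where the centre of a seated pot is, 30 mm above the cup's floor (38 mm above the table)
- pot1_mid (a point): paint pot that stands in one of the carrier's cups at the start (may be absent): white paint pot with a yellow lid, a plain upright cylinder 44 mm across and 60 mm tall, about 90 g, heavy at the bottom; this point is its centre, half-way up; z is its axis
- pot2_mid (a point): paint pot that stands in one of the carrier's cups at the start (may be absent): white paint pot with a yellow lid, a plain upright cylinder 44 mm across and 60 mm tall, about 90 g, heavy at the bottom; this point is its centre, half-way up; z is its axis
- pot3_mid (a point): paint pot that stands in one of the carrier's cups at the start (may be absent): white paint pot with a yellow lid, a plain upright cylinder 44 mm across and 60 mm tall, about 90 g, heavy at the bottom; this point is its centre, half-way up; z is its axis
- pot4_mid (a point): paint pot that stands in one of the carrier's cups at the start (may be absent): white paint pot with a yellow lid, a plain upright cylinder 44 mm across and 60 mm tall, about 90 g, heavy at the bottom; this point is its centre, half-way up; z is its axis
- pot5_mid (a point): paint pot that stands in one of the carrier's cups at the start (may be absent): white paint pot with a yellow lid, a plain upright cylinder 44 mm across and 60 mm tall, about 90 g, heavy at the bottom; this point is its centre, half-way up; z is its axis
- pot6_mid (a point): paint pot that stands in one of the carrier's cups at the start (may be absent): white paint pot with a yellow lid, a plain upright cylinder 44 mm across and 60 mm tall, about 90 g, heavy at the bottom; this point is its centre, half-way up; z is its axis
- spare1_mid (a point): spare paint pot, standing on the table at the start: white paint pot with a yellow lid, a plain upright cylinder 44 mm across and 60 mm tall, about 90 g, heavy at the bottom; this point is its centre, half-way up; z is its axis
- spare2_mid (a point): spare paint pot, standing on the table at the start: white paint pot with a yellow lid, a plain upright cylinder 44 mm across and 60 mm tall, about 90 g, heavy at the bottom; this point is its centre, half-way up; z is its axis
- spare3_mid (a point): spare paint pot, standing on the table at the start: white paint pot with a yellow lid, a plain upright cylinder 44 mm across and 60 mm tall, about 90 g, heavy at the bottom; this point is its centre, half-way up; z is its axis
- spare4_mid (a point): spare paint pot, standing on the table at the start: white paint pot with a yellow lid, a plain upright cylinder 44 mm across and 60 mm tall, about 90 g, heavy at the bottom; this point is its centre, half-way up; z is its axis
- spare5_mid (a point): spare paint pot, standing on the table at the start: white paint pot with a yellow lid, a plain upright cylinder 44 mm across and 60 mm tall, about 90 g, heavy at the bottom; this point is its centre, half-way up; z is its axis
- plate_sleeve (a point): retaining plate: plywood disc 200 mm across, 8 mm thick, with an upright aluminium sleeve to grip, 34 mm across, rising 42 mm above it; about 0.3 kg; 17 mm bore through both. This point: on the bore's axis, half-way up the sleeve, 29 mm above the disc's underside; z is the axis. Seated: underside 68 mm, sleeve top 118 mm above the table, rod 38 mm proud of the sleeve
- collar_mid (a point): brass lock collar, a ring 40 mm across and 30 mm tall with an 18 mm bore, about 0.15 kg, lying flat on the table at the start; this point is its centre, half-way up; z is its axis
- cup_ochre: paper cup of ochre paint, 78 mm across the rim, 95 mm tall, beyond the work; origin at the centre of its foot; bystander
- cup_white: paper cup of white paint, same size; bystander

How it is judged:
By the outcome, as a careful person would: the job done as asked, in the order asked, and still so for the second after the job is handed in, with the robot touching nothing.
Of pot1, pot2, pot3, pot4, pot5, pot6 only 1 to 3 are there at a start; the rules pass over those that are not, and their reading is None.
At some moment in a run one of spare1, spare2, spare3, spare4, spare5, plate, collar may be knocked a few centimetres aside while the robot is not near it.
Once in a run the grip may slacken for a moment while it holds something.
It also fails if it takes over 210 s, if anything falls off the work surface, if the arm or the gripper's body presses on something with over 40 N, if the wrist force passes 120 N, or if a joint passes its speed limit or range.

ROBOT

A 7-joint arm with a two-finger parallel gripper is mounted at the origin on the work surface. World frame = base frame: x ahead of the robot, y to its left, z up, the work surface at z = 0. Lengths are in m, angles in rad, forces in N, time in s.
With the tool pointing down it reaches from about 0.35 to 0.9 m from the base axis. Payload 8.1 kg.
Tool frame: the origin (TCP) lies on the centre line of the jaws, within the pads' length; the fingertips stand 25 mm ahead of it and the grasp point (between the pads) lies 6 mm ahead of it; z points along the fingers, y is the line along which they close (so a half turn about z gives the same grasp; the last joint's range is limited). The gripper opens to 85 mm and grips with 20 to 120 N. Pads are 22 mm wide; open, the fingers measure 114 mm over their backs; the gripper's body (76 mm by 85 mm) begins 54 mm behind the grasp point. The pads swing forward as they close: fully open they stand 13 mm farther back than shut.
Start: joints at [-0.103, 0.434, 0.025, 1.573, -0.012, 1.134, -0.075], TCP at [0.625, -0, 0.256] pointing down, gripper open.
Joint ranges: [-2.62, 2.62], [-0.44, 2.09], [-1.27, 1.32], [0.08, 2.57], [-1.32, 4.46], [0.12, 2], [-2.74, 2.74]. Speed limits (rad/s): [2.22, 2.22, 3.01, 3.01, 3.14, 3.14, 3.14].

INTERFACE

Orientations are given as a rotation vector (axis times angle).
In Python, from plant import r, jaws, planner, cams, order gives the robot as it stands. Calls block until the motion is done:
- r.movep(position, orientation): joint-space move of the TCP to a pose.
- r.line_to(position, vel=0.15, rotation=None): straight line of the TCP; rotation=None keeps the orientation; vel is the mean speed in m/s.
- r.set_joints(angles): joint-space move.
- jaws.move_gripper(opening): finger opening in m; the grip force is fixed at half the most; returns when the fingers have stopped.
- r.dwell(seconds).
- planner.ik(position, orientation): joint angles nearest the present ones, or None.
- cams.capture(name): name is "scene" or "side" or "wrist"; returns the picture (480x640x3 uint8, red, green, blue); there is no depth.
- cams.camera_params(name): a dict with "mtx" (3x3 intrinsics, pixels), "dist" ([k1, k2, p1, p2, k3] as OpenCV has them; the pictures are not rectified), "eye" and "rotation" of the camera in the world. Camera axes: x right, y up, looking along -z (the intrinsics and any distortion apply to the point x, -y, -z); pixel columns grow to the right and rows downward; lengths in m; the calibration is good to about 2 mm. A picture is of the moment at which its call begins: read the wrist's pose just before it. camera_params takes no time and is no camera call; for the wrist camera it gives the pose at the moment of the call.
A pose or a line that the arm cannot do raises r.MotionError and nothing moves.
- order.finish_job(): hands the job in; it is judged then, once.
Readings, each from a call of its own:
- r.read_clock(): time.
- r.read_qpos(): joint angles.
- r.read_qd(): joint speeds.
- r.read_joint_torque(): joint torques, N m.
- r.read_position(): TCP position.
- r.read_eef_rot(): TCP orientation.
- r.read_contact_force(): force on the tool from outside, world axes, zero at the start.
- r.read_moment(): the same for the moment, N m.
- r.read_grip_width(): finger opening in m.
- r.read_grip_force(): force on a finger pad.
Only numpy, scipy, OpenCV 4.12 (cv2) and the standard library are available. Lean on these libraries where they do the work, as an engineer would, in place of code of your own. Each camera call takes 0.05 s, during which the arm holds its last target. There are 200 camera calls.

## Working session

There is one attempt and no reset: what is moved stays moved. The work goes in short steps, each a Python script; the robot and the scene stay as the last script left them, time stands still between calls to the robot, and variables do not carry over. Pictures are saved under pics/ and viewed, at most 14 in all, crops included, and the job is handed in when it is done.

```bash
ls; mkdir -p pics
python3 - <<'E'
from plant import r,jaws,planner,cams,order
import cv2
for n in ("scene","side","wrist"):
    p=cams.camera_params(n); im=cams.capture(n)
    cv2.imwrite(f"pics/a_{n}.png",im[:,:,::-1]); print(n,p)
print(r.read_clock(),r.read_eef_rot())
E
```

```text
pics
scene {'mtx': array([[500.28873019,   0.        , 317.25366213],
       [  0.        , 500.28873019, 233.44111444],
       [  0.        ,   0.        ,   1.        ]]), 'dist': array([-0.11075137,  0.        ,  0.        ,  0.        ,  0.        ]), 'eye': array([ 0.98992635, -0.45697414,  1.09584526]), 'rotation': array([0.54215718, 0.21426746, 0.70996762])}
side {'mtx': array([[488.92852722,   0.        , 320.46739497],
       [  0.        , 488.92852722, 234.65246062],
       [  0.        ,   0.        ,   1.        ]]), 'dist': array([-0.02908376,  0.        ,  0.        ,  0.        ,  0.        ]), 'eye': array([0.42579437, 0.93064372, 0.66153144]), 'rotation': array([ 0.13068443, -1.48440641, -2.61585754])}
wrist {'mtx': array([[338.60164844,   0.        , 316.21664609],
       [  0.        , 338.60164844, 237.27532469],
       [  0.        ,   0.        ,   1.        ]]), 'dist': array([-0.02955108,  0.        ,  0.        ,  0.        ,  0.        ]), 'eye': array([0.62563958, 0.0693655 , 0.37254675]), 'rotation': array([-2.74929716e-01,  1.77616564e-03,  1.40458450e-04])}
0.15 [-2.22095986e+00 -2.22085746e+00  1.46844818e-03]
```

View pics/a_scene.png

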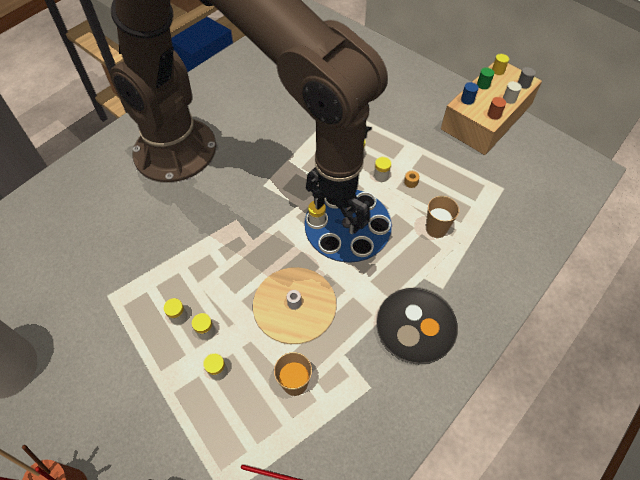

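View pics/a_side.png

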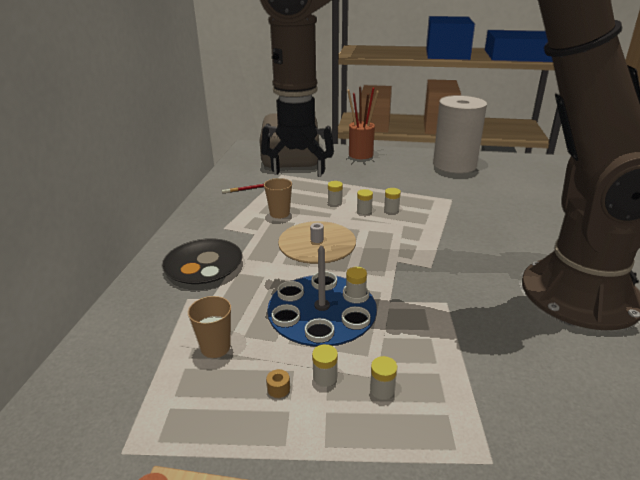

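View pics/a_wrist.png

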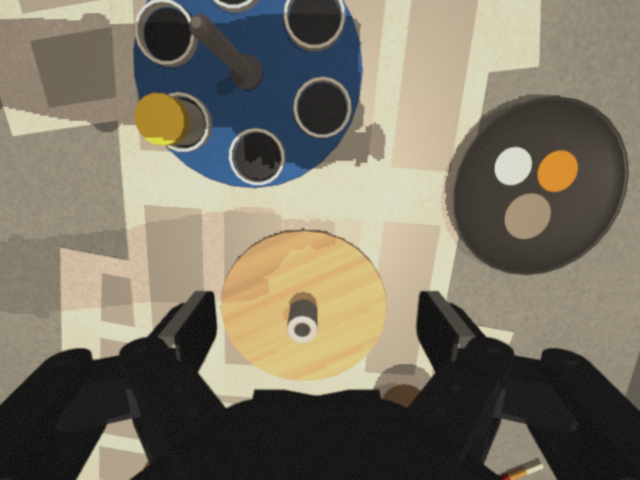

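Scene: carrier about (347,228), holding one pot. Yellow lids on the table are near (383,163), (174,307), (201,323), (214,363), and one hidden behind the arm. The side view shows two spares at +y (325,365) and (383,378), and three at -y. Plate is at (294,300), collar at (412,178).

```bash
cat > h.py <<'E'
from plant import r,jaws,planner,cams,order
import cv2,numpy as np
from scipy.spatial.transform import Rotation as R
def shot(n):
    p=cams.camera_params(n); return cams.capture(n),p
def cast(p,uv,z):
    uv=np.asarray(uv,float).reshape(-1,1,2)
    q=cv2.undistortPoints(uv,p["mtx"],p["dist"]).reshape(-1,2)
    d=R.from_rotvec(p["rotation"]).apply(np.c_[q[:,0],-q[:,1],-np.ones(len(q))])
    e=p["eye"]; return e[:2]+d[:,:2]*((z-e[2])/d[:,2])[:,None]
def mask(im,lo,hi):
    h=cv2.cvtColor(im,cv2.COLOR_RGB2HSV); return cv2.inRange(h,np.array(lo),np.array(hi))
def blobs(m,amin,k=3):
    m=cv2.morphologyEx(m,cv2.MORPH_OPEN,np.ones((k,k)))
    return [c for c in cv2.findContours(m,cv2.RETR_EXTERNAL,cv2.CHAIN_APPROX_NONE)[0] if cv2.contourArea(c)>amin]
YEL=((24,150,90),(33,255,255)); BLUE=((100,120,40),(120,255,255))
def circ(xy):  # least squares circle
    A=np.c_[2*xy,np.ones(len(xy))]; s=np.linalg.lstsq(A,(xy**2).sum(1),rcond=None)[0]
    return s[:2],np.sqrt(s[2]+s[0]**2+s[1]**2)
def down(yaw): # tool x axis (camera side) heading yaw in world
    # base: tool x->+y at yaw=pi/2
    return (R.from_euler('z',yaw-np.pi/2)*R.from_rotvec([-np.pi/np.sqrt(2),-np.pi/np.sqrt(2),0])).as_rotvec()
E
python3 - <<'E'
from h import *
for n in("scene","side"):
    im=cv2.imread(f"pics/a_{n}.png")[:,:,::-1].copy(); p=cams.camera_params(n)
    for c in blobs(mask(im,*YEL),30):
        (u,v),_=cv2.minEnclosingCircle(c); x,y,w,h=cv2.boundingRect(c)
        print(n,(round(u),round(v)),(w,h),cast(p,(u,v),.055)[0].round(3))
    for c in blobs(mask(im,*BLUE),1000): 
        x,y,w,h=cv2.boundingRect(c); print("blue",(x,y,w,h),cast(p,(x+w/2,y+h/2),.008)[0].round(3))
p=cams.camera_params("scene"); print("plate",cast(p,(294,296),.05),"collar",cast(p,(412,176),.03),"cups",cast(p,[(442,210),(294,365)],.095))
p=cams.camera_params("side"); print("plate",cast(p,(317,227),.05),"collar",cast(p,(278,378),.03),"rod",cast(p,(321.5,247),.156))
c=[.57,.2]
for x,y in [(.57,.23),(.57,.38),(.57,-.3)]: print(planner.ik([x,y,.30],down(np.pi/2)) is not None)
E
```

```text
scene (214, 364) (20, 19) [ 0.594 -0.359]
scene (201, 322) (19, 17) [ 0.503 -0.314]
scene (173, 307) (19, 17) [ 0.426 -0.333]
scene (383, 163) (15, 11) [0.52  0.324]
scene (502, 58) (13, 9) [0.535 0.954]
blue (305, 207, 85, 55) [0.579 0.107]
blue (171, 18, 61, 53) [-0.314  0.375]
side (384, 366) (24, 19) [0.42  0.336]
side (324, 354) (24, 18) [0.522 0.322]
side (364, 193) (14, 7) [ 0.504 -0.317]
side (392, 192) (14, 6) [ 0.426 -0.338]
side (335, 184) (13, 6) [ 0.594 -0.362]
blue (274, 277, 93, 69) [0.555 0.155]
blue (486, 30, 66, 32) [-0.428 -3.053]
blue (427, 17, 47, 42) [ 0.05  -3.351]
plate [[ 0.61126626 -0.12523851]] collar [[0.59706033 0.35963647]] cups [[ 0.73989406  0.27213136]
 [ 0.73472778 -0.25333235]]
plate [[ 0.60692066 -0.11726958]] collar [[0.59509581 0.36434266]] rod [[0.5542858  0.13983509]]
True
True
True
```

Run:
```python
from h import *
r.movep([.555,.185,.30],down(np.pi/2)); r.dwell(.2)
im,p=shot("wrist"); cv2.imwrite("pics/b.png",im[:,:,::-1]); print(p["eye"],r.read_clock())
np.save("b_p.npy",p,allow_pickle=True)
```

```text
[0.55674653 0.25270334 0.41646115] 1.225
```

View pics/b.png

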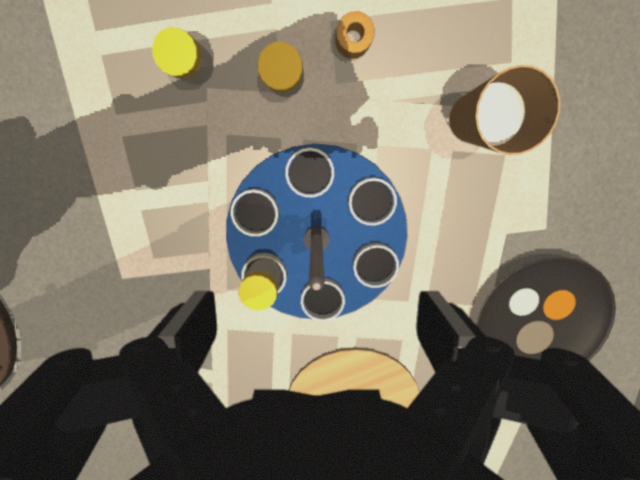

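The whole carrier is visible: blue disc about (316,232), five empty cups, one pot at (258,292) in the lower-left cup, and the rod tip at (316,286). Two spares are at (175,52) and (280,66), the collar at (355,34).

```bash
cat > meas.py <<'E'
from h import *
im=cv2.imread("pics/b.png")[:,:,::-1].copy(); p=np.load("b_p.npy",allow_pickle=True).item()
bl=mask(im,(100,120,30),(120,255,255)); c=max(blobs(bl,1000),key=cv2.contourArea)
hull=cv2.convexHull(c)[:,0]; o,rr=circ(cast(p,hull,.008)); print("disc",o,rr)
g=cv2.cvtColor(im,cv2.COLOR_RGB2HSV)
w=((g[:,:,1]<70)&(g[:,:,2]>115)).astype(np.uint8)*255
disc=np.zeros_like(w); cv2.fillPoly(disc,[hull],255); w&=disc
cs,hi=cv2.findContours(w,cv2.RETR_CCOMP,cv2.CHAIN_APPROX_NONE)
for c,hh in zip(cs,hi[0]):
    if hh[3]>=0 and cv2.contourArea(c)>300:
        q=cast(p,c[:,0],.020); a,ra=circ(q); d=a-o
        print("hole",a.round(4),ra.round(4),np.hypot(*d).round(4),np.degrees(np.arctan2(d[1],d[0])).round(1))
for c in cs:
    if cv2.contourArea(c)>900:
        a,ra=circ(cast(p,c[:,0],.020)); d=a-o;print("outer",a.round(4),ra.round(4),np.hypot(*d).round(4),np.degrees(np.arctan2(d[1],d[0])).round(1))
print("tip",cast(p,(316,286),.156))
for c in blobs(mask(im,*YEL),100)+blobs(mask(im,(18,150,90),(24,255,255)),100):
    a,ra=circ(cast(p,cv2.convexHull(c)[:,0],.06)); print("lid",cv2.minEnclosingCircle(c)[0],a.round(4),ra.round(4))
E
python3 meas.py
```

```text
disc [0.5558968  0.13745215] 0.11207646256980465
hole [0.4818 0.1709] 0.0248 0.0813 155.7
hole [0.6226 0.1841] 0.0247 0.0814 35.0
hole [0.5486 0.2185] 0.025 0.0814 95.2
outer [0.4821 0.1707] 0.0286 0.081 155.8
outer [0.4818 0.1709] 0.0248 0.0813 155.7
outer [0.6225 0.1841] 0.0284 0.0813 35.0
outer [0.6226 0.1841] 0.0247 0.0814 35.0
outer [0.5483 0.2179] 0.0281 0.0808 95.4
outer [0.5486 0.2185] 0.025 0.0814 95.2
tip [[0.55603202 0.13681638]]
lid (257.5, 291.0) [0.4884 0.087 ] 0.0213
lid (175.0, 51.5) [0.4211 0.337 ] 0.0213
lid (279.9630432128906, 66.35221862792969) [0.5218 0.323 ] 0.0216
lid (355.5, 33.5) [0.5941 0.3516] 0.016
```

```bash
cat > act.py <<'E'
from h import *
O=np.array([.556,.1371]); CUP={a:O+.082*np.array([np.cos(np.radians(a)),np.sin(np.radians(a))]) for a in(35.3,95.3,155.3,215.3,275.3,335.3)}
HY=np.pi/2; Z=.051   # TCP height for pot on table
def go(x,y,z,yaw): r.movep([x,y,z],down(yaw))
def lid(exp,z,tag=None,lo=.017,hi=.026):
    im,p=shot("wrist")
    if tag: cv2.imwrite(f"pics/{tag}.png",im[:,:,::-1])
    best=None
    for c in blobs(mask(im,(18,140,70),(34,255,255)),150):
        a,ra=circ(cast(p,cv2.convexHull(c)[:,0],z))
        if lo<ra<hi and (best is None or np.hypot(*(a-exp))<np.hypot(*(best[0]-exp))): best=(a,ra)
    return best
def lower(z,vel=.03,fmax=6,step=.002):
    f0=r.read_contact_force()[2]
    while True:
        pz=r.read_position(); 
        if pz[2]<=z+.0004: return True,pz[2]
        r.line_to([pz[0],pz[1],max(z,pz[2]-step)] if False else [TGT[0],TGT[1],max(z,pz[2]-step)],vel)
        if abs(r.read_contact_force()[2]-f0)>fmax: return False,r.read_position()[2]
TGT=[0,0]
def pick(xy,yaw,tag):
    go(*xy,.2,yaw); jaws.move_gripper(.068); r.dwell(.1)
    b=lid(xy,.06,tag+"_pre"); print("lid seen",b,r.read_clock())
    if b is None or np.hypot(*(b[0]-xy))>.06: return None
    x=b[0]; r.line_to([*x,.2],.2); r.line_to([*x,.09],.2); r.line_to([*x,Z],.08)
    jaws.move_gripper(0.03); print("w",r.read_grip_width(),r.read_grip_force())
    r.line_to([*x,.16],.2)
    t=np.array(r.read_position()); b=lid(t[:2],t[2]+.009,tag+"_held"); print("held off",None if b is None else (b[0]-t[:2],b[1]))
    return None if b is None else b[0]-t[:2]
def place(a,off,yaw,tag):
    c=CUP[a]; p=r.read_position(); r.line_to([p[0],p[1],.25],.3)
    go(*(c-off),.25,yaw); t=np.array(r.read_position()); b=lid(t[:2],t[2]+.009,tag+"_over")
    print("over",None if b is None else (b[0]-t[:2],b[1]),"w",r.read_grip_width())
    if b is not None and np.hypot(*(b[0]-t[:2]-off))>.002: print("SLIPPED?"); off=b[0]-t[:2]
    TGT[:]=c-off
    r.line_to([*TGT,.09],.25); r.line_to([*TGT,.078],.08)
    ok=lower(Z+.0075,fmax=5); print("lower",ok,np.array(r.read_contact_force()).round(1),r.read_clock()); return ok
def release(up=.25):
    jaws.move_gripper(.062); p=r.read_position(); r.line_to([p[0],p[1],up],.25)
E
python3 - <<'E'
from act import *
for yaw,pts in((HY,[(.421,.337),(.522,.323),CUP[155.3],CUP[95.3]]),(0,[(.426,-.336),(.503,-.316),(.594,-.361),CUP[35.3],CUP[275.3],CUP[335.3]])):
    for x in pts:
        q=planner.ik([*x,.06],down(yaw)); print(yaw,None if q is None else np.round(q,2))
off=pick(np.array([.421,.337]),HY,"A")
if off is not None: place(155.3,off,HY,"A")
E
```

```text
1.5707963267948966 [-0.71  0.55 -0.09  1.97  0.08  0.63 -0.85]
1.5707963267948966 [-0.6   0.63 -0.07  1.78  0.06  0.73 -0.69]
1.5707963267948966 [-0.41  0.51 -0.04  2.04  0.04  0.58 -0.48]
1.5707963267948966 [-0.44  0.6  -0.04  1.85  0.03  0.69 -0.5 ]
0 [ 0.2   0.6   0.53  2.   -0.48  0.66 -0.54]
0 [ 0.13  0.65  0.5   1.87 -0.45  0.73 -0.68]
0 [ 0.22  0.77  0.41  1.59 -0.37  0.86 -0.8 ]
0 [-0.54  0.69  0.26  1.71 -0.23  0.78 -1.74]
0 [-0.37  0.58  0.26  1.93 -0.23  0.66 -1.55]
0 [-0.42  0.67  0.27  1.74 -0.24  0.76 -1.6 ]
lid seen (array([0.41966869, 0.33951187]), np.float64(0.021608534213705694)) 2.6
w 0.042452044060082614 60.460671186447144
held off (array([0.00096449, 0.00221292]), np.float64(0.022616633973075215))
over (array([0.0009965 , 0.00203984]), np.float64(0.02251505305594748)) w 0.04318175080820478
lower (False, np.float64(0.05975434454045027)) [-5.5 -2.7 20.3] 10.1083
```

```bash
sed -i 's/step=.002/step=.001/' act.py
python3 - <<'E'
from act import *
release()
off=pick(np.array([.522,.323]),HY,"B")
if off is not None:
    ok=place(95.3,off,HY,"B")
    if ok[1]<.0625: release()
E
```

```text
lid seen (array([0.52128201, 0.32576288]), np.float64(0.021465397990800744)) 12.4417
w 0.04277347111459878 60.7646119594574
held off (array([0.00068144, 0.00201652]), np.float64(0.022578453347983352))
over (array([0.00078934, 0.00216222]), np.float64(0.022667992265122953)) w 0.0427829901859544
lower (False, np.float64(0.059701474511991565)) [-4.6 -1.6 11.7] 21.975
```

Run:
```python
from act import *
for n,xy,a in(("C",(.426,-.336),35.3),("D",(.503,-.316),335.3)):
    off=pick(np.array(xy),0,n)
    if off is None: break
    ok=place(a,off,0,n)
    if ok[1]>.0625: break
    release()
```

```text
lid seen (array([ 0.42798122, -0.33308321]), np.float64(0.021586979563003605)) 25.6417
w 0.042629573105308814 60.33967852592468
held off (array([0.00226256, 0.00084318]), np.float64(0.022623067901557586))
over (array([0.00389846, 0.00231273]), np.float64(0.023638222069039278)) w 0.04233591435332894
SLIPPED?
lower (False, np.float64(0.07159088801199177)) [-1.1  0.1  4.6] 33.6333
```

Run:
```python
from act import *
im,p=shot("wrist"); a=cv2.imread("pics/C_over.png"); s,_=shot("side")
cv2.imwrite("pics/c1.png",np.hstack([a[100:400,150:500],im[100:400,150:500,::-1]])); cv2.imwrite("pics/c2.png",cv2.resize(s[200:380,200:440,::-1],None,fx=3,fy=3))
print(r.read_grip_width(),r.read_position())
```

```text
0.04251364751880423 [0.61932593 0.18218466 0.07156322]
```

View pics/c1.png

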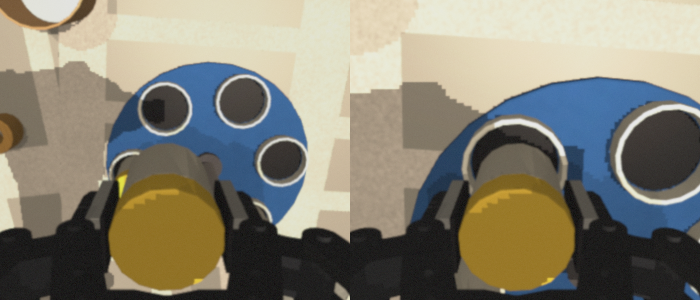

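View pics/c2.png

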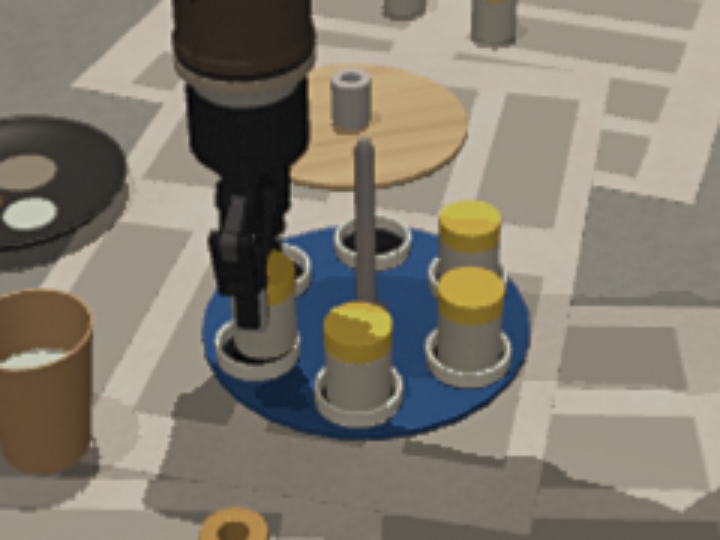

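The "over" lid blob had merged with a neighbouring lid, which gave a false 2 mm offset, so the pot is on the cup rim. I'll lift it slightly, use the held offset and lower again.

```bash
sed -i 's/if b is not None and np.hypot/if b is not None and abs(b[1]-.0226)<.0004 and np.hypot/' act.py
python3 - <<'E'
from act import *
t=CUP[35.3]-np.array([.00226,.00084]); TGT[:]=t; p=r.read_position()
r.line_to([p[0],p[1],.08],.08); r.line_to([*t,.08],.05)
ok=lower(Z+.0075,fmax=5); print(ok)
if ok[1]<.0625:
    release()
    for n,xy,a in(("D",(.503,-.316),335.3),("E",(.594,-.361),275.3)):
        off=pick(np.array(xy),0,n)
        if off is None: break
        ok=place(a,off,0,n)
        if ok[1]>.0625: break
        release()
E
```

```text
(False, np.float64(0.059734550841159306))
lid seen (array([ 0.50493949, -0.31362722]), np.float64(0.0216731490398862)) 42.7333
w 0.042289151689388106 60.65653324127197
held off (array([0.00219967, 0.00074755]), np.float64(0.022671825486657606))
over (array([0.00146189, 0.00217053]), np.float64(0.02344495951731977)) w 0.04248029922806803
lower (False, np.float64(0.059691871083806455)) [4.7 0.2 6.2] 53.3333
lid seen (array([ 0.59579222, -0.35869129]), np.float64(0.021644298300340915)) 56.6667
w 0.04275737961192849 60.96693992614746
held off (array([0.00221491, 0.00083921]), np.float64(0.02258410282018707))
over (array([0.00385491, 0.00233237]), np.float64(0.023885463498552507)) w 0.04318755187549626
lower (False, np.float64(0.05967804669194373)) [3.1 0.1 9.5] 67.45
```

Run:
```python
from act import *
go(.609,-.12,.22,HY); r.dwell(.1)
im,p=shot("wrist"); s,_=shot("scene"); np.save("pl_p.npy",p,allow_pickle=True)
cv2.imwrite("pics/pl.png",im[:,:,::-1])
cv2.imwrite("pics/pl2.png",np.hstack([im[120:420,120:520,::-1],cv2.resize(s[130:330,230:470],(400,300))[:,:,::-1]]))
print(r.read_clock())
c=max(blobs(mask(im,(12,60,100),(25,200,255)),3000),key=cv2.contourArea); print(circ(cast(p,cv2.convexHull(c)[:,0],.008)))
```

```text
70.3833
(array([ 0.60943772, -0.12481823]), np.float64(0.0998903476520104))
```

View pics/pl2.png

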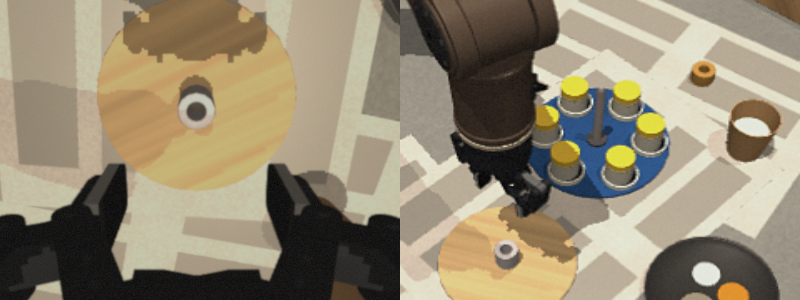

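Sleeve top is at about (317,231) in the full wrist picture, the disc fit gives (0.609,-0.125), and all six cups hold upright pots. Next I'll view the rod tip at the tool-relative position the held sleeve top will have, so that the camera bias cancels.

Run:
```python
from act import *
jaws.move_gripper(.062)
p=r.read_position(); r.line_to([p[0],p[1],.26],.3); go(*O,.26,HY); r.line_to([*O,.152],.15); r.dwell(.2)
print(np.array(r.read_position()).round(4))
im,p=shot("wrist"); np.save("rod_p.npy",p,allow_pickle=True)
cv2.imwrite("pics/rod.png",im[:,:,::-1]); cv2.imwrite("pics/rod2.png",cv2.resize(im[230:380,220:420,::-1],None,fx=4,fy=4))
r.line_to([*O,.26],.2)
c=np.array([.6094,-.1248]); go(*c,.2,HY); r.line_to([*c,.1],.2); r.line_to([*c,.046],.08)
f=np.array(r.read_contact_force()); jaws.move_gripper(.02); print("w",r.read_grip_width(),r.read_grip_force(),np.array(r.read_contact_force())-f)
r.line_to([*c,.10],.1); r.dwell(.2); print(r.read_position(),r.read_grip_width(),r.read_clock())
im,p=shot("wrist"); np.save("slv_p.npy",p,allow_pickle=True)
cv2.imwrite("pics/slv.png",im[:,:,::-1]); cv2.imwrite("pics/slv2.png",cv2.resize(im[230:380,220:420,::-1],None,fx=4,fy=4))
```

```text
[0.5565 0.1372 0.1529]
w 0.03286965127443972 59.180854596197605 [-1.6161286  -0.19451831  4.71616965]
[ 0.60892987 -0.12468217  0.09923742] 0.03331938194442243 77.525
```

View pics/rod2.png

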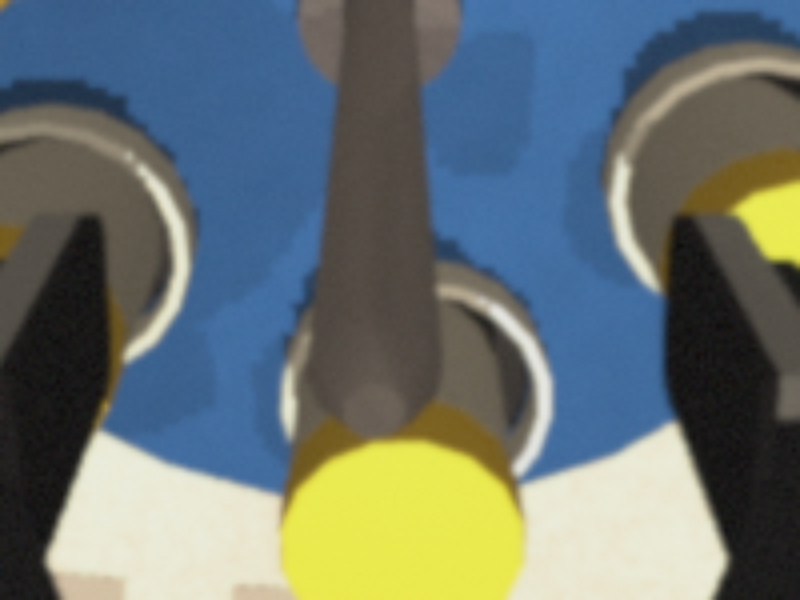

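View pics/slv2.png

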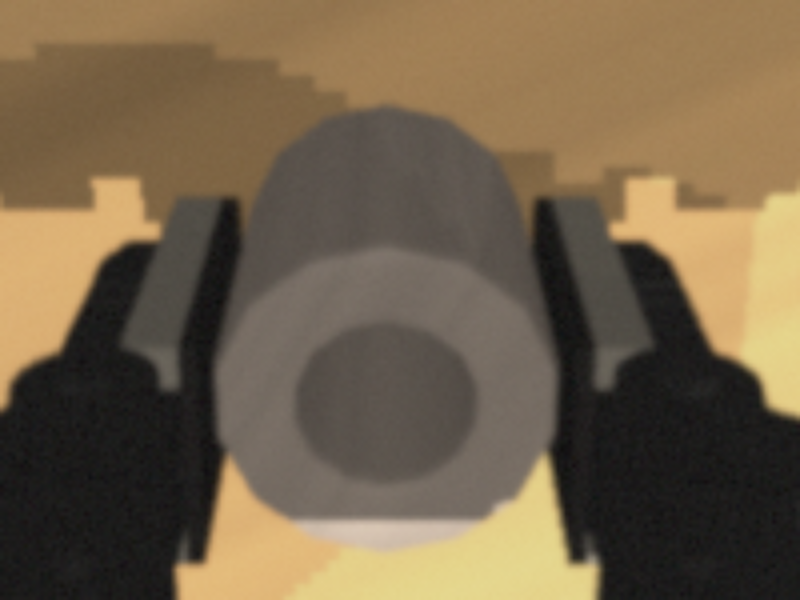

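Rod end is at pixel (314.0,332.3). The held sleeve bore centre is at (316.5,330.5), and the plate hangs level.

Run:
```python
from act import *
L=lambda f:np.load(f,allow_pickle=True).item()
rod=cast(L("rod_p.npy"),(314,332.3),.156)[0]; tc=np.array(r.read_position()); s=cast(L("slv_p.npy"),(316.5,330.5),tc[2]+.004)[0]
off=s-tc[:2]; print("rod",rod,"sleeve off",off,"target tcp",rod-off)
t=rod-off
r.line_to([tc[0],tc[1],.26],.2); go(*t,.26,HY); r.dwell(.2)
q=np.array(r.read_position()); print(q,r.read_grip_width(),r.read_clock())
# correct steady-state error
t=t+(t-q[:2]); 
im,p=shot("wrist"); cv2.imwrite("pics/ov.png",im[:,:,::-1]); a=cv2.imread("pics/slv.png"); cv2.imwrite("pics/ov2.png",np.hstack([im[230:380,220:420,::-1],a[230:380,220:420]]))
np.save("t.npy",t)
```

```text
rod [0.55654184 0.13696312] sleeve off [0.00087397 0.00122299] target tcp [0.55566787 0.13574013]
[0.55624758 0.1339037  0.26003456] 0.032821443639376016 79.7583
```

View pics/ov2.png

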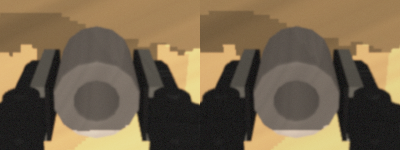

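```bash
cat > ins.py <<'E'
from act import *
def insert(goal,z0,zend,fz=8,fl=10,step=.003,vel=.05):
    """goal: wanted actual TCP xy; bias-corrected guarded lowering"""
    goal=np.array(goal); r.line_to([*goal,z0],.1); r.dwell(.3)
    b=np.zeros(2)
    for _ in range(2):
        b=b+goal-np.array(r.read_position())[:2]; r.line_to([*(goal+b),z0],.05); r.dwell(.2)
    f0=np.array(r.read_contact_force()); print("start",r.read_position(),b)
    z=z0
    while z>zend:
        z=max(zend,z-step); r.line_to([*(goal+b),z],vel)
        f=np.array(r.read_contact_force())-f0
        if abs(f[2])>fz or np.hypot(*f[:2])>fl: break
    r.dwell(.1); print("stop",z,np.array(r.read_position()).round(4),(np.array(r.read_contact_force())-f0).round(1),np.array(r.read_moment()).round(2),r.read_grip_width(),r.read_clock())
    return z
E
python3 - <<'E'
from ins import *
insert([.55567,.13574],.215,.1145)
E
```

```text
start [0.55568541 0.13575532 0.21501136] [ 5.38878467e-06 -3.32785891e-06]
stop 0.1145 [0.5559 0.1358 0.1148] [-1.1  0.3  6.9] [-0.09  0.31 -0.  ] 0.03329079596062514 90.2083
```

Run:
```python
from ins import *
jaws.move_gripper(.06); p=r.read_position(); r.line_to([p[0],p[1],.26],.2)
go(.595,.355,.2,HY); r.dwell(.2); im,p=shot("wrist"); s,_=shot("side"); print(r.read_position(),r.read_clock())
cv2.imwrite("pics/col.png",im[:,:,::-1]); np.save("col_p.npy",p,allow_pickle=True)
cv2.imwrite("pics/col2.png",np.hstack([im[80:380,170:470,::-1],cv2.resize(s[200:400,180:440,::-1],(390,300))]))
for c in blobs(mask(im,(10,120,60),(24,255,255)),150): print(cv2.minEnclosingCircle(c)[0],circ(cast(p,cv2.convexHull(c)[:,0],.03)))
```

```text
[0.59553668 0.35379131 0.20083183] 92.675
(264.0, 368.5) (array([0.54442862, 0.19913078]), np.float64(0.022000023020424957))
(493.9570007324219, 307.9677429199219) (array([0.75714323, 0.25166991]), np.float64(0.06570427130413652))
(316.157958984375, 211.1464385986328) (array([0.59658422, 0.36409116]), np.float64(0.019815047003492424))
```

View pics/col2.png

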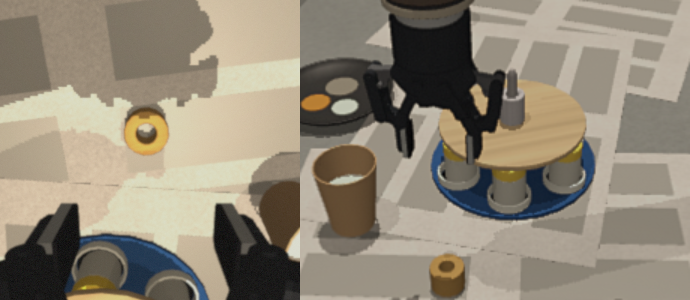

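The plate lies flat on the lids with the rod through it. The collar is at (316,211), free on the table. Now I'll pick it.

Run:
```python
from ins import *
c=np.array([.5966,.3641]); r.line_to([*c,.2],.2); r.line_to([*c,.07],.2); r.line_to([*c,.031],.06)
jaws.move_gripper(.02); z=r.read_position()[2]; print("w",r.read_grip_width(),r.read_grip_force(),z)
r.line_to([*c,.26],.2); t=np.array([.5560,.1357]); go(*t,.26,HY); r.line_to([*t,.23],.1); r.dwell(.3)
im,p=shot("wrist"); q=np.array(r.read_position()); np.save("ch.npy",dict(p=p,q=q,z=z),allow_pickle=True); print(q,r.read_grip_width(),r.read_clock())
cv2.imwrite("pics/ch.png",im[:,:,::-1]); cv2.imwrite("pics/ch2.png",cv2.resize(im[230:380,220:420,::-1],None,fx=4,fy=4))
```

```text
w 0.03774994737356736 60.86954020378471 0.031817290931256445
[0.55621776 0.13577413 0.2304284 ] 0.037814834749148235 97.8667
```

View pics/ch2.png

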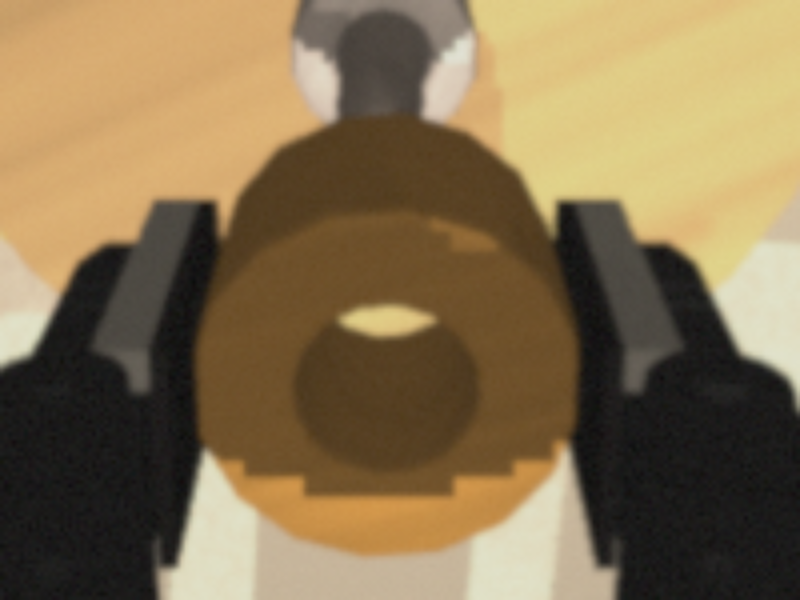

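Collar is held level, bore centre at pixel (316.9,326.5).

Run:
```python
from ins import *
d=np.load("ch.npy",allow_pickle=True).item(); q=d["q"]
s=cast(d["p"],(316.9,326.5),q[2]-.0014)[0]; off=s-q[:2]; goal=np.array([.55654,.13696])-off; print(off,goal)
insert(goal,.2,.149,fz=6,step=.002)
```

```text
[ 0.00117725 -0.00044954] [0.55536275 0.13740954]
start [0.55538152 0.1373999  0.19999306] [ 7.75537024e-06 -5.09472805e-07]
stop 0.149 [0.5554 0.1374 0.1497] [-4.  -0.5  9.7] [-0.16  0.7  -0.03] 0.03759251579180735 106.1167
```

Contact came at the seated height. Now I'll release, retreat and check.

Run:
```python
from ins import *
jaws.move_gripper(.06); p=r.read_position(); r.line_to([p[0],p[1],.27],.15); go(.5,-.15,.3,HY); r.dwell(.3)
s,_=shot("side"); c,_=shot("scene"); print(r.read_clock())
cv2.imwrite("pics/fin.png",np.hstack([cv2.resize(s[190:390,180:440,::-1],(390,300)),cv2.resize(c[130:330,230:490,::-1],(390,300))]))
```

```text
108.9583
```

View pics/fin.png

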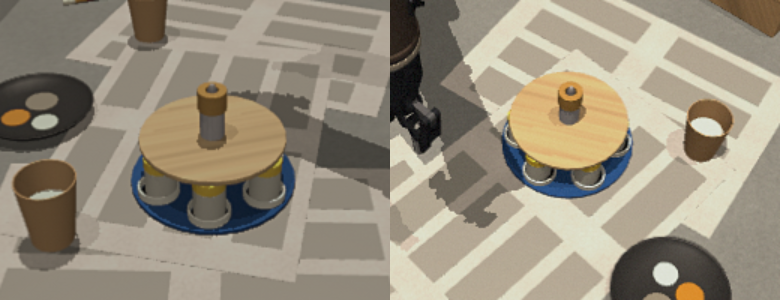

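The plate lies flat, the collar sits flat on the sleeve with the rod showing through, and both paint cups are undisturbed.

```bash
python3 -c "
from plant import order; print(order.finish_job())"
```

```text
the job is handed in; nothing more can be done
None
```

The job is handed in: all six cups hold pots (all five spares used), the plate lies flat on the lids, the collar sits on the sleeve and the paint cups are untouched, at about 109 s; `finish_job()` gave no verdict.

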